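# Close four glass containers with their own lids

## Task

Close the four glass containers of walnuts: set on each one the pink silicone lid of its own shape and size, lowered into place, not dropped, so that it lies flat and centred with its plug inside the rim, the square and oblong lids in line with the sides of their containers. Leave the containers standing where they are, and do not shift the steel saucepan lid.

Things in the scene. Friction and masses are not known exactly. Their poses are not given: they have to be found in the camera images.
- box_round_large: The larger round open glass container, holding one layer of walnuts that stay below the lid. Outer diameter at the rim 116 mm. Glass wall 4 mm, rim 55 mm above the origin; when its lid is seated, the lid's origin is 50 mm above this origin, on the same axis. Origin: centre of the underside, on the counter; z up. Loose, about 360 g.
- box_round_small: The smaller round open glass container, holding one layer of walnuts that stay below the lid. Outer diameter at the rim 80 mm. Glass wall 4 mm, rim 55 mm above the origin; when its lid is seated, the lid's origin is 50 mm above this origin, on the same axis. Origin: centre of the underside, on the counter; z up. Loose, about 200 g.
- box_square: The square open glass container, holding one layer of walnuts that stay below the lid. 96 x 96 mm outside, x and y along its sides. Glass wall 4 mm, rim 55 mm above the origin; when its lid is seated, the lid's origin is 50 mm above this origin, on the same axis. Origin: centre of the underside, on the counter; z up. Loose, about 320 g.
- box_oblong: The oblong open glass container, holding one layer of walnuts that stay below the lid. 126 mm (along its x) by 86 mm (along its y) outside. Glass wall 4 mm, rim 55 mm above the origin; when its lid is seated, the lid's origin is 50 mm above this origin, on the same axis. Origin: centre of the underside, on the counter; z up. Loose, about 380 g.
- lid_round_large: The larger round pink silicone lid, 130 mm in diameter. Plate 5 mm thick (5 to 10 mm above the origin) over a plug 5 mm deep, 8 mm clear of the glass all round. Central grip bar on top: 44 mm long (lid x), 12 mm wide (lid y), 10 to 32 mm above the origin. Origin: centre of the plug's underside, on the counter; z up. About 100 g.
- lid_round_small: The smaller round pink silicone lid, 94 mm in diameter. Plate 5 mm thick (5 to 10 mm above the origin) over a plug 5 mm deep, 8 mm clear of the glass all round. Central grip bar on top: 44 mm long (lid x), 12 mm wide (lid y), 10 to 32 mm above the origin. Origin: centre of the plug's underside, on the counter; z up. About 56 g.
- lid_square: The square pink silicone lid, 110 x 110 mm, x and y along its sides; fits any of four ways round. Plate 5 mm thick (5 to 10 mm above the origin) over a plug 5 mm deep, 8 mm clear of the glass all round. Central grip bar on top: 44 mm long (lid x), 12 mm wide (lid y), 10 to 32 mm above the origin. Origin: centre of the plug's underside, on the counter; z up. About 90 g.
- lid_oblong: The oblong pink silicone lid, 140 mm (along its x) by 100 mm (along its y); fits either way round. Plate 5 mm thick (5 to 10 mm above the origin) over a plug 5 mm deep, 8 mm clear of the glass all round. Central grip bar on top: 44 mm long (lid x), 12 mm wide (lid y), 10 to 32 mm above the origin. Origin: centre of the plug's underside, on the counter; z up. About 106 g.
- pan_lid: A domed steel saucepan lid with a black knob, 150 mm in diameter, 42 mm high, lying among the other things; it fits none of the containers and stays where it lies. Origin: centre of its underside. Out of the way lie only low things nearer than x = 0.31 m or beyond x = 0.68 m (nutcracker, salt dish, spoon, board, jar, bowl), and plate, kettle, crock, mills and bottle over 0.5 m to the sides.
Mind the look-alikes: they are no part of the job. What is shaped like the lid_round_small but green is not meant.

How it is judged:
By the outcome, as a careful person would: the job done as asked, in the order asked, and still so for the second after the job is handed in, with the robot touching nothing.
It also fails if it takes over 99 s, if anything falls off the work surface, if the arm or the gripper's body presses on something with over 40 N, if the wrist force passes 120 N, or if a joint passes its speed limit or range.

## Robot

A 6-joint arm with a two-finger parallel gripper is mounted at the origin on the work surface. World frame = base frame: x ahead of the robot, y to its left, z up, the work surface at z = 0. Lengths are in m, angles in degrees, forces in N, time in s.
With the tool pointing down it reaches from about 0.35 to 0.875 m from the base axis. Payload 4.2 kg.
Tool frame: the origin (TCP) lies between the finger pads; the fingertips stand 17 mm ahead of it and the grasp point (between the pads) lies 2 mm behind it (manip.nose_length is the distance from the TCP to the fingertips, in m); z points along the fingers, y is the line along which they close (so a half turn about z gives the same grasp; the last joint's range is limited). The gripper opens to 85 mm and grips with 20 to 120 N. Pads are 22 mm wide; open, the fingers measure 114 mm over their backs; the gripper's body (76 mm by 85 mm) begins 54 mm behind the grasp point. The pads swing forward as they close: fully open they stand 13 mm farther back than shut.
Start: joints at [-57.491, 22.042, 0.453, 0, -68.411, -14.817], TCP at [0.19, -0.595, 0.248] pointing down, gripper open.
Joint ranges: [-179.83, 179.83], [-69.29, 118.12], [-61.27, 80.66], [-181.25, 117.63], [-171.15, -9.14], [-177.46, 177.46]. Speed limits (degrees/s): [159.86, 159.86, 180, 180, 180, 180].

## Interface

Orientations are given as [roll, pitch, yaw] about the fixed x, y, z axes, in that order (R = Rz(yaw) Ry(pitch) Rx(roll)).
In Python, from cell import manip gives the robot as it stands. The module is installed in compiled form; this text tells all that it offers.
- The arm moves only by the tool pendant, called after "Request:" as name(argument=value, ...) on one line, values as JSON. Schema: {"type":"object","properties":{"offsets":{"type":"array","items":{"type":"number"},"minItems":7,"maxItems":140},"grip_force":{"type":"number"},"only":{"type":"string"},"quiet":{"type":"boolean"},"lines":{"type":"string"}},"required":["offsets"],"additionalProperties":false}. offsets is one flat list of numbers that holds 1 to 20 rows one after another, with no inner brackets; each row has 7 numbers: the finger opening in m, then dx, dy, dz in m, then a rotation vector rx, ry, rz in degrees; each row is the pose to reach, as a shift and turn from the pose commanded when the call began, along the tool's axes at that moment; what a row does not reach only later rows make up. A row lasts 1/8 s, in which the tool goes at most 0.0625 m and 10.7 degrees, less where a joint would pass 70% of its speed; a pose out of reach is approached as far as the arm can. The fingers move at their own pace and stop on an object; grip_force is the grip in N (left out, the last holds). Time passes only in rows, so rows that do not move let the fingers close. The tool returns the time, the measured TCP pose, the force, the opening and the grip force at its end. only (a regular expression) keeps the lines of the reply that match it, lines (a string "A,B") keeps lines A to B, and quiet returns only ok. Input that does not fit is refused with a message, and nothing moves.
- manip.state(): the state, without advancing time (a new reading comes with each control period).
- manip.camera(name): name is "side" or "top" or "wrist"; returns the picture (400x640x3 uint8, blue, green, red); there is no depth.
- manip.camera_info(name): a dict with "K" (3x3 intrinsics, pixels), "k1" (the pictures are not rectified: a ray, as slopes to the right and down, at radius r is drawn at 1 + k1 r^2 times it, then the intrinsics apply), "world_to_cam" (4x4, takes a point from world to camera coordinates); the wrist camera has in their place "mount" (4x4, takes a point from camera to tool coordinates, whose origin is the TCP and whose axes are the flange's). Camera axes: x right, y up, looking along -z (the intrinsics and any distortion apply to the point x, -y, -z); pixel columns grow to the right and rows downward; lengths in m; the calibration is good to about 2 mm. A picture is of the moment at which its call begins: read the wrist's pose just before it. camera_info takes no time and is no camera call.
- manip.finish_job(): hands the job in; it is judged then, once.
Trained networks look in the newest picture that a camera, given by its name, has taken for a name from the list of things; names that differ only in an ending like _2 or _b are one class to them, and where a whole thing is asked for, a point or a joint stands for the part that bears it (a point fixed in the world has none). Each returns a list of dicts, best first, with "score" (0 to 1); they miss things now and then, are a little off and sometimes report something else, mostly with a low value. They report only what shows in the picture. A call takes as long as a camera call. They do not tell look-alikes from the thing itself.
- manip.recognise(camera, name): "centre" ([x, y, z] in m, in world coordinates, good to about 4 mm: the middle of the surface that is visible of it).
- manip.outline_of(camera, name): "region" (400x640 bool, what is visible of it).
- manip.pinpoint(camera, name): "centre" ([x, y, z] in m, in world coordinates, good to about 4 mm: a listed point, or the origin of a listed thing).
The state is a dict: "t": time; "joint_pos": joint angles; "joint_vel": joint speeds; "effort": joint torques, N m; "tool_pos": TCP position; "eef_rot": TCP orientation; "wrist_force": force on the tool from outside, world axes, zero at the start; "wrist_torque": the same for the moment, N m; "finger_gap": finger opening in m; "grip_force": force on a finger pad.
Only numpy, scipy, OpenCV 4.12 (cv2) and the standard library are available. Lean on these libraries where they do the work, as an engineer would, in place of code of your own. Each camera call takes 0.05 s, during which the arm holds its last target. There are 200 camera calls.

## Working session

There is one attempt and no reset: what is moved stays moved. The work goes in short steps, Python scripts to look and compute and a tool call to move; the robot and the scene stay as the last step left them, time stands still between calls to the robot, and variables do not carry over. Pictures are saved under pics/ and viewed, at most 15 in all, crops included, and the job is handed in when it is done.

```bash
mkdir -p pics; python3 - <<'E'
from cell import manip
import cv2
for c in("top","side"):
    cv2.imwrite(f"pics/{c}0.png",manip.camera(c)); i=manip.camera_info(c); print(c,i)
names="box_round_large box_round_small box_square box_oblong lid_round_large lid_round_small lid_square lid_oblong pan_lid".split()
for n in names:
    print(n,[(round(d["score"],2),[round(float(v),3) for v in d["centre"]]) for d in manip.pinpoint("top",n)][:3])
print(manip.camera_info("wrist")); print(manip.state())
E
```

```text
top {'K': array([[426.14531481,   0.        , 322.89604843],
       [  0.        , 426.14531481, 193.13859586],
       [  0.        ,   0.        ,   1.        ]]), 'k1': 0.035258761542278125, 'world_to_cam': array([[ 0.02377506, -0.9996826 , -0.00833342, -0.00293118],
       [ 0.99071745,  0.02244422,  0.13407158, -0.56371491],
       [-0.13384199, -0.01144363,  0.99093661, -1.06431495],
       [ 0.        ,  0.        ,  0.        ,  1.        ]])}
side {'K': array([[445.99856395,   0.        , 321.19713987],
       [  0.        , 445.99856395, 192.66003306],
       [  0.        ,   0.        ,   1.        ]]), 'k1': -0.03621581518396302, 'world_to_cam': array([[-0.90497782, -0.42525627, -0.01312444,  0.48026933],
       [ 0.26965519, -0.59716144,  0.7554365 , -0.17337455],
       [-0.32909152,  0.6801142 ,  0.65509041, -1.02603417],
       [ 0.        ,  0.        ,  0.        ,  1.        ]])}
box_round_large [(0.75, [0.35, 0.28, -0.001])]
box_round_small [(0.56, [0.496, -0.427, 0.001])]
box_square [(0.94, [0.592, -0.225, 0.001]), (0.28, [0.329, -0.283, -0.0])]
box_oblong [(0.87,
[... 812 characters left out ...]
00e+00]])}
{'t': 0.55, 'joint_pos': array([-5.74892055e+01,  2.20410060e+01,  4.51448653e-01, -3.16220310e-03,
       -6.84115365e+01, -1.48150328e+01]), 'joint_vel': array([ 0.00833854, -0.04214004,  0.09587433,  0.01276436,  0.02282319,
       -0.06397121]), 'effort': array([-3.54759904e-04, -3.91760516e+01,  1.88488752e+01,  4.18801636e+00,
       -5.55362858e-04,  6.30290657e-06]), 'tool_pos': array([ 0.18998114, -0.59538519,  0.24830292]), 'eef_rot': array([ 1.79998191e+02,  2.56289440e-03, -1.62305402e+02]), 'wrist_force': array([-0.0811238 ,  0.2890893 , -0.24459094]), 'wrist_torque': array([ 0.08207474,  0.04021302, -0.02054911]), 'grip_force': 0.0, 'finger_gap': 0.08534078241676064}
```

View pics/top0.png

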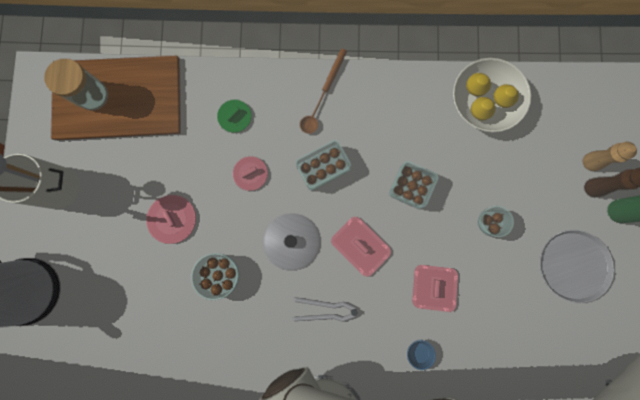

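View pics/side0.png

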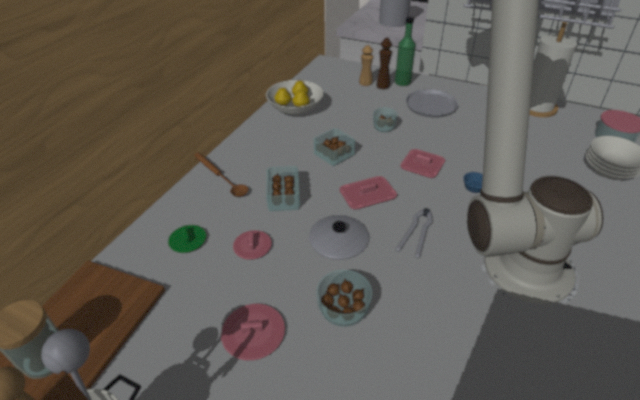

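The top picture shows these things:

| Thing | Pixel |
|---|---|
| box_oblong | (324,166) |
| box_square | (414,186) |
| box_round_small | (496,222) |
| box_round_large | (216,277) |
| lid_round_small (pink) | (250,173) |
| lid_round_large | (172,218) |
| lid_oblong | (361,246) |
| lid_square | (436,288) |
| pan lid | (291,241) |

**What could be mistaken for a target:**
- For lid_round_small: the green lid at (235,116) and the pink ones at (172,218), (361,246) and (436,288). I choose the small pink one at (250,173).
- For the boxes: the grey plate at (578,266), the blue dish at (422,355) and the lemon bowl at (491,95). None of them is glass with walnuts.

The side picture agrees: the pink small lid is at (252,244) and the green one at (188,238).

```bash
cat > h.py <<'E'
import numpy as np, cv2
from cell import manip
from scipy.optimize import minimize
from scipy.spatial.transform import Rotation as Ro
def rect(a,b): return np.array([[a,b],[-a,b],[-a,-b],[a,-b]])/2
def circ(d): t=np.linspace(0,2*np.pi,60,endpoint=False); return np.c_[np.cos(t),np.sin(t)]*d/2
SH=dict(box_round_large=circ(.116),box_round_small=circ(.080),box_square=rect(.096,.096),box_oblong=rect(.126,.086),
 lid_round_large=circ(.130),lid_round_small=circ(.094),lid_square=rect(.110,.110),lid_oblong=rect(.140,.100))
NOM=dict(box_round_large=(.35,.28),box_round_small=(.496,-.427),box_square=(.592,-.225),box_oblong=(.639,.013),
 lid_round_large=(.495,.412),lid_round_small=(.621,.209),lid_square=(.328,-.281),lid_oblong=(.430,-.089))
def cam(name,st=None):
    i=manip.camera_info(name)
    if name=="wrist":
        T=np.eye(4); T[:3,:3]=Ro.from_euler('xyz',st["eef_rot"],degrees=True).as_matrix(); T[:3,3]=st["tool_pos"]
        W=np.linalg.inv(T@i["mount"])
    else: W=i["world_to_cam"]
    return i["K"],i["k1"],W
def proj(c,P):
    K,k1,W=c; q=np.atleast_2d(P)@W[:3,:3].T+W[:3,3]
    s=np.c_[q[:,0],-q[:,1]]/-q[:,2:]; s=s*(1+k1*(s**2).sum(1,keepdims=True))
    return s*[K[0,0],K[1,1]]+K[:2,2]
def hull(c,name,p,z0=0.):
    zs=(.0,.055) if name[0]=='b' else (.005+z0,.010+z0)
    a=np.deg2rad(p[2]); R=np.array([[np.cos(a),-np.sin(a)],[np.sin(a),np.cos(a)]])
    xy=SH[name]@R.T+p[:2]
    return cv2.convexHull(proj(c,np.vstack([np.c_[xy,np.full(len(xy),z)] for z in zs])).astype(np.float32))
S=4
def fit(c,name,mask,p0,z0=0.):
    M=cv2.resize(mask.astype(np.float32),None,fx=S,fy=S,interpolation=cv2.INTER_LINEAR)>.5
    def ren(p):
        m=np.zeros(M.shape,np.uint8)
        cv2.fillConvexPoly(m,np.round(((hull(c,name,p,z0)+.5)*S-.5)*16).astype(np.int32),1,shift=4); return m>0
    rnd='round' in name
    f=lambda q:(ren([q[0]*.01,q[1]*.01,0 if rnd else q[2]*10])^M).sum()/M.sum()
    best=None
    for y in ([0] if rnd else range(0,180,30)):
        q0=np.array([p0[0]*100,p0[1]*100,y/10.]); sim=np.array([q0,q0+[.6,0,0],q0+[0,.6,0],q0+[0,0,1.5]])
        r=minimize(f,q0,method='Nelder-Mead',options=dict(initial_simplex=sim,maxiter=120,xatol=.005,fatol=1e-4))
        if best is None or r.fun<best.fun: best=r
    q=best.x; return [round(q[0]*.01,4),round(q[1]*.01,4),0 if rnd else round(q[2]*10%180,1),round(best.fun,3)]
def pink(im):
    h=cv2.cvtColor(im,cv2.COLOR_BGR2HSV)
    return cv2.inRange(h,(160,50,50),(180,255,255))|cv2.inRange(h,(0,50,50),(6,255,255))
def region(cn,c,name,p0,im):
    if name[0]=='l':
        m=pink(im); n,l,s,ce=cv2.connectedComponentsWithStats(cv2.morphologyEx(m,cv2.MORPH_CLOSE,np.ones((5,5))))
        u=proj(c,[[*p0[:2],.01]])[0]; k=[i for i in range(1,n) if s[i,4]>100]
        k=min(k,key=lambda i:np.hypot(*(ce[i]-u))); m=(l==k).astype(np.uint8)
        ct,_=cv2.findContours(m,cv2.RETR_EXTERNAL,cv2.CHAIN_APPROX_NONE); cv2.drawContours(m,ct,-1,1,-1); return m
    u=proj(c,[[*p0[:2],.03]])[0]
    rs=[d["region"] for d in manip.outline_of(cn,name)]
    rs=[r for r in rs if r.any() and np.hypot(*(np.argwhere(r).mean(0)[::-1]-u))<40]
    return rs[0].astype(np.uint8) if rs else None
E
cat > f.py <<'E'
from h import *
ims={}
for cn in("top","side"):
    im=manip.camera(cn); c=cam(cn); o=im.copy()
    for n in SH:
        m=region(cn,c,n,NOM[n],im)
        if m is None: print(cn,n,"none"); continue
        r=fit(c,n,m,NOM[n]); print(cn,n,r)
        cv2.polylines(o,[np.round(hull(c,n,r)).astype(int)],True,(255,0,0),1)
    ims[cn]=o
t=cv2.resize(ims["top"][120:330,130:530],(800,420),interpolation=cv2.INTER_CUBIC); cv2.imwrite("pics/fit.png",t)
E
python3 f.py
```

```text
top box_round_large [np.float64(0.3481), np.float64(0.2756), 0, np.float64(0.09)]
top box_round_small [np.float64(0.5018), np.float64(-0.4278), 0, np.float64(0.169)]
top box_square [np.float64(0.591), np.float64(-0.2234), np.float64(66.6), np.float64(0.058)]
top box_oblong [np.float64(0.6376), np.float64(0.0142), np.float64(119.4), np.float64(0.062)]
top lid_round_large [np.float64(0.4905), np.float64(0.4093), 0, np.float64(0.038)]
top lid_round_small [np.float64(0.6177), np.float64(0.2071), 0, np.float64(0.051)]
top lid_square [np.float64(0.3297), np.float64(-0.2822), np.float64(175.1), np.float64(0.047)]
top lid_oblong [np.float64(0.4307), np.float64(-0.0912), np.float64(46.5), np.float64(0.034)]
side box_round_large [np.float64(0.352), np.float64(0.2661), 0, np.float64(0.134)]
side box_round_small [np.float64(0.506), np.float64(-0.4426), 0, np.float64(0.181)]
side box_square [np.float64(0.5959), np.float64(-0.227), np.float64(154.2), np.float64(0.114)]
side box_oblong [np.float64(0.641), np.float64(0.01), np.float64(119.4), np.float64(0.043)]
side lid_round_large [np.float64(0.4922), np.float64(0.4096), 0, np.float64(0.035)]
side lid_round_small [np.float64(0.6191), np.float64(0.2073), 0, np.float64(0.049)]
side lid_square [np.float64(0.3309), np.float64(-0.2824), np.float64(174.3), np.float64(0.06)]
side lid_oblong [np.float64(0.4323), np.float64(-0.0906), np.float64(46.8), np.float64(0.052)]
```

View pics/fit.png

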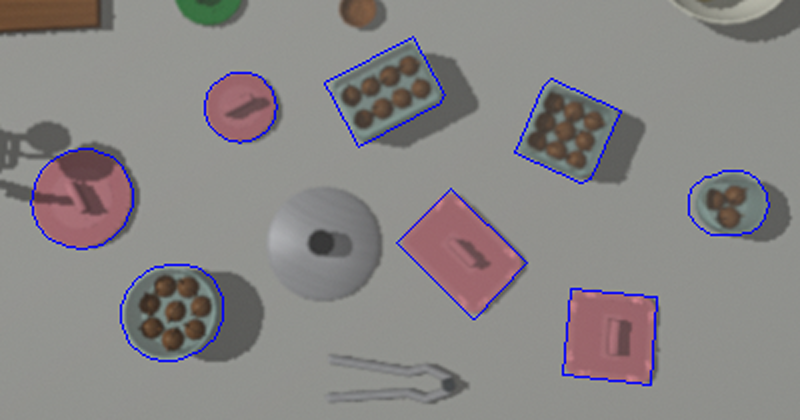

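```bash
python3 -c "
print('helper')
open('d.py','w').write('''import sys
from h import *
def delta(x,y,z,yaw):
    s=manip.state(); R=Ro.from_euler('xyz',s['eef_rot'],degrees=True); T=Ro.from_euler('xyz',[180,0,yaw],degrees=True)
    print('t',round(s['t'],2),'delta',np.round(R.inv().apply(np.array([x,y,z])-s['tool_pos']),4),np.round((R.inv()*T).as_rotvec(degrees=True),2),'dist',np.round(np.linalg.norm(np.array([x,y,z])-s['tool_pos']),3))
if __name__=='__main__': delta(*map(float,sys.argv[1:]))
''')"; python3 d.py .330 -.282 .17 175; python3 -c "from cell import manip;print(manip.nose_length)"
```

```text
helper
t 1.05 delta [-0.2287  0.256   0.0783] [ 0.   -0.   22.69] dist 0.352
0.017
```

Request:
pendant(offsets=[0.045, -0.2287, 0.256, 0.0783, 0, 0, 22.69, 0.045, -0.2287, 0.256, 0.0783, 0, 0, 22.69, 0.045, -0.2287, 0.256, 0.0783, 0, 0, 22.69, 0.045, -0.2287, 0.256, 0.0783, 0, 0, 22.69, 0.045, -0.2287, 0.256, 0.0783, 0, 0, 22.69, 0.045, -0.2287, 0.256, 0.0783, 0, 0, 22.69, 0.045, -0.2287, 0.256, 0.0783, 0, 0, 22.69, 0.045, -0.2287, 0.256, 0.0783, 0, 0, 22.69], grip_force=40)

```text
t: 2.05
tool_pos: [0.3304, -0.2823, 0.1704]
eef_rot: [-180.0, 0.0, 175.0]
wrist_force: [0.9, -0.3, -0.4]
finger_gap: 0.0448
grip_force: 0.0
```

```bash
cat > w.py <<'E'
import sys
from h import *
n,pic=sys.argv[1],sys.argv[2]; z0=float(sys.argv[3]) if len(sys.argv)>3 else 0.
s=manip.state(); c=cam("wrist",s); im=manip.camera("wrist"); cv2.imwrite(f"pics/{pic}.png",im)
m=region("wrist",c,n,NOM[n],im); print(s["tool_pos"],s["eef_rot"],s["t"])
o=im.copy()
if m is None: print("none",proj(c,[[*NOM[n],.01]]))
else:
    r=fit(c,n,m,NOM[n],z0); print(n,r, "touches edge",m[0].any()|m[-1].any()|m[:,0].any()|m[:,-1].any())
    cv2.polylines(o,[np.round(hull(c,n,r,z0)).astype(int)],True,(255,0,0),1)
    cv2.polylines(o,cv2.findContours(m,cv2.RETR_EXTERNAL,cv2.CHAIN_APPROX_NONE)[0],True,(0,255,255),1)
    if n[0]=='l':
        a=np.deg2rad(r[2])
        b=np.array([[x*np.cos(a)-y*np.sin(a)+r[0],x*np.sin(a)+y*np.cos(a)+r[1],.032+z0] for x,y in rect(.044,.012)])
        cv2.polylines(o,[np.round(proj(c,b)).astype(int)],True,(0,255,0),1)
cv2.imwrite(f"pics/{pic}_o.png",o)
E
python3 w.py lid_square w1
```

```text
[ 0.33039827 -0.28229048  0.17040928] [-1.79972779e+02  4.28565158e-02  1.75038522e+02] 2.05
lid_square [np.float64(0.3292), np.float64(-0.2804), np.float64(175.2), np.float64(0.03)] touches edge False
```

View pics/w1_o.png

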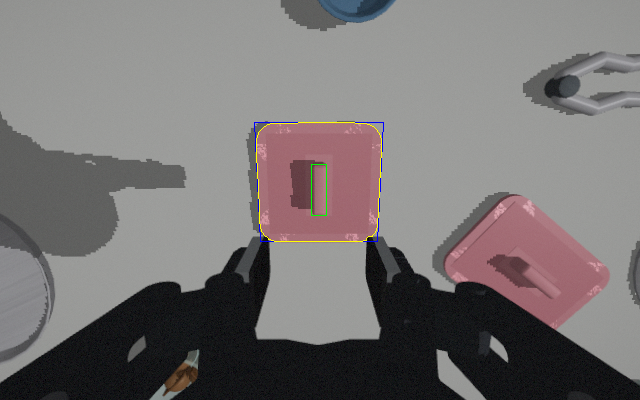

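The wrist view shows the square lid centred near (320,182). Its bar spans (312–327, 164–214) and falls on the fitted bar to within a pixel or two. The square lid lies alone there, so I'll grasp it.

```bash
python3 d.py .3295 -.2812 .030 175.1
```

```text
t 2.1 delta [0.001  0.0015 0.1404] [-0.03  0.05 -0.13] dist 0.14
```

Request:
pendant(offsets=[0.045, 0.001, 0.001, 0.06, 0, 0, 0, 0.045, 0.001, 0.001, 0.11, 0, 0, 0, 0.045, 0.001, 0.001, 0.13, 0, 0, 0, 0.045, 0.001, 0.001, 0.14, 0, 0, 0, 0.045, 0.001, 0.001, 0.14, 0, 0, 0, 0.0, 0.001, 0.001, 0.14, 0, 0, 0, 0.0, 0.001, 0.001, 0.14, 0, 0, 0, 0.0, 0.001, 0.001, 0.14, 0, 0, 0, 0.0, 0.001, 0.001, 0.14, 0, 0, 0], grip_force=40)

```text
t: 3.22
tool_pos: [0.33, -0.2813, 0.0311]
eef_rot: [-179.9, 0.1, 175.0]
wrist_force: [-0.2, -0.8, 6.5]
finger_gap: 0.011
grip_force: 40.5
```

Request:
pendant(offsets=[0.0, 0, 0, -0.05, 0, 0, 0, 0.0, 0, 0, -0.1, 0, 0, 0, 0.0, 0, 0, -0.15, 0, 0, 0])

```text
t: 3.6
tool_pos: [0.3286, -0.2805, 0.1816]
eef_rot: [180.0, -0.0, 175.0]
wrist_force: [1.2, -0.9, -0.5]
finger_gap: 0.0111
grip_force: 39.4
```

```bash
python3 d.py .684 -.265 .30 156.6
```

```text
t 3.6 delta [-0.3527  0.0465 -0.1184] [ 2.00e-02 -1.00e-02  1.84e+01] dist 0.375
```

Request:
pendant(offsets=[0.0, -0.05, 0.007, -0.017, 0, 0, 3, 0.0, -0.11, 0.014, -0.037, 0, 0, 6, 0.0, -0.17, 0.021, -0.057, 0, 0, 9, 0.0, -0.22, 0.028, -0.074, 0, 0, 12, 0.0, -0.27, 0.035, -0.09, 0, 0, 15, 0.0, -0.32, 0.042, -0.107, 0, 0, 18.4, 0.0, -0.353, 0.0465, -0.118, 0, 0, 18.4, 0.0, -0.353, 0.0465, -0.118, 0, 0, 18.4, 0.0, -0.353, 0.0465, -0.118, 0, 0, 18.4])

```text
t: 4.72
tool_pos: [0.684, -0.2651, 0.2969]
eef_rot: [-180.0, -0.1, 156.6]
wrist_force: [0.5, -0.3, -1.1]
finger_gap: 0.0113
grip_force: 39.5
```

```bash
cat > w2.py <<'E'
import sys
from h import *
# held lid, box, picture, TCP height above lid origin
L,B,pic,g=sys.argv[1],sys.argv[2],sys.argv[3],float(sys.argv[4])
s=manip.state(); c=cam("wrist",s); im=manip.camera("wrist"); p=s["tool_pos"]; yaw=s["eef_rot"][2]; o=im.copy()
print("tcp",p.round(4),s["eef_rot"].round(2),"t",round(s["t"],2))
z0=p[2]-g; m=region("wrist",c,L,p,im) if L!='-' else None
if m is not None:
    NR=fit(c,L,m,p,z0); d=np.array(NR[:2])-p[:2]; a=np.deg2rad(yaw)
    print("lid in hand",NR,"offset tool x,y mm",(1e3*np.array([d@[np.cos(a),np.sin(a)],d@[np.sin(a),-np.cos(a)]])).round(1),"yaw-tool",(NR[2]-yaw+90)%180-90)
    cv2.polylines(o,[np.round(hull(c,L,NR,z0)).astype(int)],True,(255,0,0),1)
m=region("wrist",c,B,NOM[B],im)
if m is None: print("box none")
else:
    r=fit(c,B,m,NOM[B]); print(B,r,"edge",bool(m[0].any()))
    cv2.polylines(o,[np.round(hull(c,B,r)).astype(int)],True,(255,0,0),1)
    cv2.polylines(o,cv2.findContours(m,cv2.RETR_EXTERNAL,cv2.CHAIN_APPROX_NONE)[0],True,(0,255,255),1)
cv2.imwrite(f"pics/{pic}.png",im); cv2.imwrite(f"pics/{pic}_o.png",o)
E
python3 w2.py lid_square box_square w2 .031
```

```text
tcp [ 0.684  -0.2651  0.2969] [-1.8000e+02 -1.4000e-01  1.5661e+02] t 4.72
lid in hand [np.float64(0.6837), np.float64(-0.2642), np.float64(156.7), np.float64(0.474)] offset tool x,y mm [0.6 0.7] yaw-tool 0.09436183830217715
box_square [np.float64(0.5915), np.float64(-0.2219), np.float64(66.5), np.float64(0.033)] edge False
```

View pics/w2_o.png

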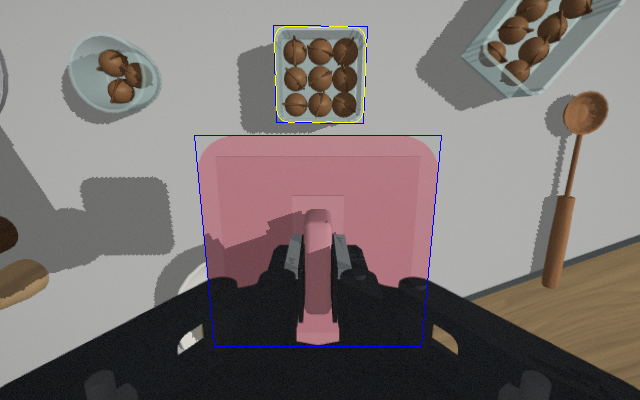

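The wrist view shows the held lid's front edge at row 135, straight and centred on the tool. box_square is at (320,75) and the fit follows it closely.

```bash
python3 d.py .5914 -.2223 .13 156.6
```

```text
t 4.83 delta [0.1016 0.0029 0.168 ] [-0.   -0.07 -0.02] dist 0.196
```

Request:
pendant(offsets=[0.0, 0.05, 0.001, 0.03, 0, 0, 0, 0.0, 0.09, 0.002, 0.07, 0, 0, 0, 0.0, 0.1016, 0.003, 0.12, 0, 0, 0, 0.0, 0.1016, 0.003, 0.16, 0, 0, 0, 0.0, 0.1016, 0.003, 0.168, 0, 0, 0, 0.0, 0.1016, 0.003, 0.168, 0, 0, 0])

```text
t: 5.58
tool_pos: [0.5931, -0.2227, 0.131]
eef_rot: [-180.0, 0.1, 156.6]
wrist_force: [-0.6, -0.2, 0.0]
finger_gap: 0.0108
grip_force: 39.4
```

```bash
python3 d.py .5914 -.2223 .081 156.6
```

```text
t 5.58 delta [ 0.0018 -0.0003  0.05  ] [-0.01  0.07  0.01] dist 0.05
```

Request:
pendant(offsets=[0.0, 0.001, 0, 0.02, 0, 0, 0, 0.0, 0.001, 0, 0.035, 0, 0, 0, 0.0, 0.001, 0, 0.042, 0, 0, 0, 0.0, 0.001, 0, 0.046, 0, 0, 0, 0.0, 0.001, 0, 0.049, 0, 0, 0, 0.0, 0.001, 0, 0.05, 0, 0, 0, 0.0, 0.001, 0, 0.05, 0, 0, 0])

```text
t: 6.45
tool_pos: [0.5924, -0.222, 0.0812]
eef_rot: [180.0, 0.1, 156.6]
wrist_force: [-0.7, 0.5, 4.9]
finger_gap: 0.0113
grip_force: 40.2
```

```bash
python3 d.py .5914 -.2223 .081 156.6
```

```text
t 6.45 delta [ 0.0008 -0.0007  0.0002] [0.01 0.09 0.02] dist 0.001
```

Request:
pendant(offsets=[0.03, 0, 0, 0, 0, 0, 0, 0.04, 0, 0, 0, 0, 0, 0, 0.04, 0, 0, -0.02, 0, 0, 0, 0.04, 0, 0, -0.06, 0, 0, 0, 0.04, 0, 0, -0.12, 0, 0, 0, 0.04, 0, 0, -0.16, 0, 0, 0, 0.04, 0, 0, -0.16, 0, 0, 0])

```text
t: 7.32
tool_pos: [0.5937, -0.2223, 0.2445]
eef_rot: [179.9, 0.5, 156.6]
wrist_force: [-0.4, 1.0, -0.3]
finger_gap: 0.0399
grip_force: 0.0
```

```bash
cat > w3.py <<'E'
# seated lid check: fit lid at z0=.05 from wrist
import sys
from h import *
L,x,y,pic=sys.argv[1],float(sys.argv[2]),float(sys.argv[3]),sys.argv[4]; cn=sys.argv[5] if len(sys.argv)>5 else "wrist"
s=manip.state(); c=cam(cn,s); im=manip.camera(cn); m=region(cn,c,L,(x,y),im); r=fit(c,L,m,(x,y),.05); print(L,r,"tcp",s["tool_pos"].round(4),s["t"])
cv2.polylines(im,[np.round(hull(c,L,r,.05)).astype(int)],True,(255,0,0),1); cv2.imwrite(f"pics/{pic}.png",im)
E
python3 w3.py lid_square .5914 -.2223 s1; python3 d.py .431 -.091 .17 -133.5
```

```text
lid_square [np.float64(0.592), np.float64(-0.2211), np.float64(66.8), np.float64(0.032)] tcp [ 0.5937 -0.2223  0.2445] 7.325
t 7.38 delta [0.2003 0.0559 0.071 ] [-5.00e-02  2.10e-01 -6.99e+01] dist 0.22
```

View pics/s1.png

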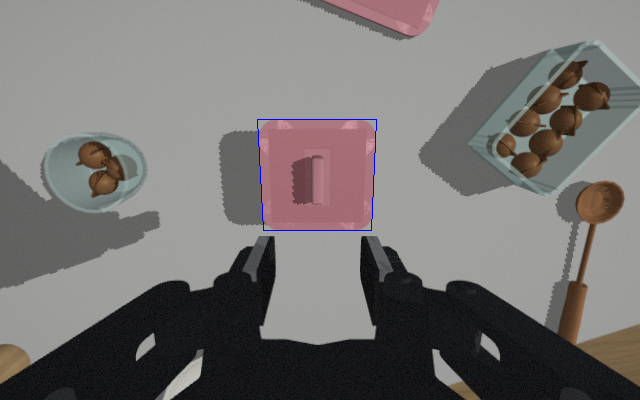

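The square lid lies flat and level at (318,175), within 1 mm of its box. The oblong lid is next.

Request:
pendant(offsets=[0.045, 0.04, 0.01, 0.01, 0, 0, -10, 0.045, 0.08, 0.02, 0.02, 0, 0, -20, 0.045, 0.12, 0.03, 0.03, 0, 0, -30, 0.045, 0.16, 0.04, 0.05, 0, 0, -40, 0.045, 0.19, 0.05, 0.06, 0, 0, -50, 0.045, 0.2, 0.056, 0.071, 0, 0, -60, 0.045, 0.2, 0.056, 0.071, 0, 0, -70, 0.045, 0.2, 0.056, 0.071, 0, 0, -70, 0.045, 0.2, 0.056, 0.071, 0, 0, -70])

```text
t: 8.5
tool_pos: [0.4303, -0.0911, 0.1684]
eef_rot: [179.9, -0.1, -133.6]
wrist_force: [0.4, 0.2, -0.5]
finger_gap: 0.0448
grip_force: 0.0
```

```bash
python3 w.py lid_oblong w4; python3 d.py .431 -.0908 .030 -133.4
```

```text
[ 0.43026515 -0.0911478   0.16841696] [ 1.79949847e+02 -5.41543330e-02 -1.33553244e+02] 8.5
lid_oblong [np.float64(0.431), np.float64(-0.0892), np.float64(46.6), np.float64(0.031)] touches edge False
t 8.55 delta [-0.0008 -0.0003  0.1386] [ 0.04 -0.04 -0.13] dist 0.139
```

Request:
pendant(offsets=[0.045, -0.001, 0, 0.06, 0, 0, 0, 0.045, -0.001, 0, 0.11, 0, 0, 0, 0.045, -0.001, 0, 0.13, 0, 0, 0, 0.045, -0.001, 0, 0.138, 0, 0, 0, 0.045, -0.001, 0, 0.138, 0, 0, 0, 0.0, -0.001, 0, 0.138, 0, 0, 0, 0.0, -0.001, 0, 0.138, 0, 0, 0, 0.0, -0.001, 0, 0.138, 0, 0, 0, 0.0, -0.001, 0, 0.138, 0, 0, 0])

```text
t: 9.68
tool_pos: [0.4321, -0.0902, 0.0321]
eef_rot: [-179.9, 0.1, -133.4]
wrist_force: [-0.7, 1.9, 6.7]
finger_gap: 0.011
grip_force: 40.6
```

Request:
pendant(offsets=[0.0, 0, 0, -0.05, 0, 0, 0, 0.0, 0, 0, -0.1, 0, 0, 0, 0.0, 0, 0, -0.15, 0, 0, 0])

```text
t: 10.05
tool_pos: [0.4305, -0.0903, 0.1825]
eef_rot: [180.0, 0.0, -133.4]
wrist_force: [1.1, 0.3, -1.7]
finger_gap: 0.0113
grip_force: 39.6
```

```bash
python3 d.py .747 .075 .33 -150.6
```

```text
t 10.05 delta [-0.3376 -0.1162 -0.1475] [ 0.02 -0.   17.19] dist 0.386
```

Request:
pendant(offsets=[0.0, -0.05, -0.017, -0.022, 0, 0, 3, 0.0, -0.1, -0.034, -0.044, 0, 0, 6, 0.0, -0.15, -0.051, -0.066, 0, 0, 9, 0.0, -0.2, -0.069, -0.087, 0, 0, 12, 0.0, -0.25, -0.086, -0.109, 0, 0, 15, 0.0, -0.3, -0.103, -0.131, 0, 0, 17.2, 0.0, -0.3376, -0.1162, -0.1475, 0, 0, 17.2, 0.0, -0.3376, -0.1162, -0.1475, 0, 0, 17.2, 0.0, -0.3376, -0.1162, -0.1475, 0, 0, 17.2])

```text
t: 11.18
tool_pos: [0.7468, 0.075, 0.3271]
eef_rot: [179.9, -0.2, -150.6]
wrist_force: [-1.0, -0.4, -1.0]
finger_gap: 0.0111
grip_force: 39.6
```

```bash
python3 w2.py lid_oblong box_oblong w5 .0315; python3 d.py .638 .014 .2 -60.6
```

```text
tcp [0.7468 0.075  0.3271] [ 1.7993e+02 -1.6000e-01 -1.5060e+02] t 11.18
lid in hand [np.float64(0.746), np.float64(0.0762), np.float64(29.0), np.float64(0.527)] offset tool x,y mm [0.1 1.4] yaw-tool -0.3997929682237782
box_oblong [np.float64(0.6391), np.float64(0.0135), np.float64(119.5), np.float64(0.025)] edge False
t 11.28 delta [0.1241 0.0005 0.1285] [ 8.000e-02 -4.000e-02 -9.002e+01] dist 0.179
```

View pics/w5_o.png

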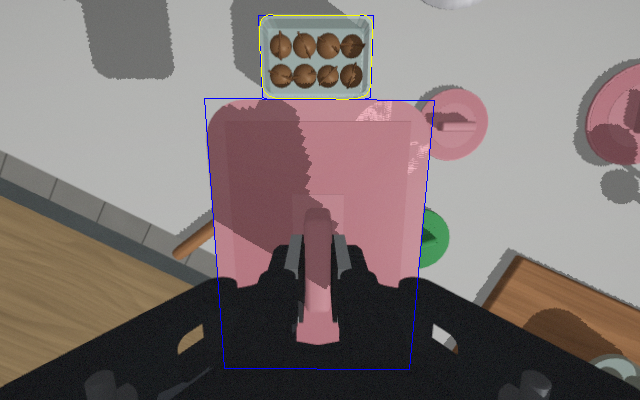

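The held oblong lid's front edge is at row 100 and in line with the tool. box_oblong is at (317,57) and well fitted.

Request:
pendant(offsets=[0.0, 0.03, 0, 0, 0, 0, -10, 0.0, 0.06, 0, 0.01, 0, 0, -20, 0.0, 0.09, 0, 0.02, 0, 0, -30, 0.0, 0.12, 0, 0.04, 0, 0, -40, 0.0, 0.124, 0, 0.06, 0, 0, -50, 0.0, 0.124, 0, 0.08, 0, 0, -60, 0.0, 0.124, 0, 0.1, 0, 0, -70, 0.0, 0.124, 0, 0.12, 0, 0, -80, 0.0, 0.124, 0, 0.1285, 0, 0, -90, 0.0, 0.124, 0, 0.15, 0, 0, -90, 0.0, 0.124, 0, 0.17, 0, 0, -90, 0.0, 0.124, 0, 0.17, 0, 0, -90])

```text
t: 12.78
tool_pos: [0.6376, 0.0135, 0.1574]
eef_rot: [179.8, 0.1, -60.6]
wrist_force: [0.1, -0.1, -1.2]
finger_gap: 0.0111
grip_force: 39.5
```

```bash
python3 d.py .6388 .0134 .0813 -60.55
```

```text
t 12.78 delta [ 0.0008 -0.0013  0.0761] [ 0.2   0.07 -0.09] dist 0.076
```

Request:
pendant(offsets=[0.0, 0.001, -0.001, 0.03, 0, 0, 0, 0.0, 0.001, -0.001, 0.05, 0, 0, 0, 0.0, 0.001, -0.001, 0.062, 0, 0, 0, 0.0, 0.001, -0.001, 0.068, 0, 0, 0, 0.0, 0.001, -0.001, 0.072, 0, 0, 0, 0.0, 0.001, -0.001, 0.075, 0, 0, 0, 0.0, 0.001, -0.001, 0.076, 0, 0, 0, 0.0, 0.001, -0.001, 0.076, 0, 0, 0])

```text
t: 13.78
tool_pos: [0.6411, 0.0139, 0.0827]
eef_rot: [-180.0, -0.0, -60.6]
wrist_force: [-0.2, 0.6, -0.6]
finger_gap: 0.0112
grip_force: 39.6
```

```bash
python3 d.py .6388 .0134 .0813 -60.55
```

```text
t 13.78 delta [-0.0007  0.0022  0.0014] [-0.02 -0.01 -0.04] dist 0.003
```

Request:
pendant(offsets=[0.0, 0, 0.001, 0.001, 0, 0, 0, 0.0, 0, 0.001, 0.002, 0, 0, 0, 0.0, 0, 0.001, 0.002, 0, 0, 0])

```text
t: 14.15
tool_pos: [0.6407, 0.0136, 0.0822]
eef_rot: [-179.9, -0.0, -60.6]
wrist_force: [-2.4, 1.3, 5.7]
finger_gap: 0.0114
grip_force: 40.5
```

```bash
python3 d.py .6388 .0134 .0813 -60.55
```

```text
t 14.15 delta [-0.0007  0.0018  0.0009] [-0.1  -0.05 -0.02] dist 0.002
```

Contact, at the expected height. I'll release, lift, and check.

Request:
pendant(offsets=[0.03, 0, 0, 0, 0, 0, 0, 0.04, 0, 0, 0, 0, 0, 0, 0.04, 0, 0, -0.02, 0, 0, 0, 0.04, 0, 0, -0.06, 0, 0, 0, 0.04, 0, 0, -0.12, 0, 0, 0, 0.04, 0, 0, -0.17, 0, 0, 0, 0.04, 0, 0, -0.17, 0, 0, 0])

```text
t: 15.02
tool_pos: [0.6423, 0.0135, 0.2561]
eef_rot: [-179.4, -0.2, -60.6]
wrist_force: [-0.1, -0.6, -0.5]
finger_gap: 0.0399
grip_force: 0.0
```

```bash
python3 w3.py lid_oblong .6388 .0134 s2;  python3 d.py .6182 .2075 .2 -60
```

```text
lid_oblong [np.float64(0.6391), np.float64(0.0148), np.float64(119.5), np.float64(0.031)] tcp [0.6423 0.0135 0.2561] 15.025
t 15.07 delta [-0.1801 -0.0753  0.0529] [-0.26 -0.06 -0.61] dist 0.202
```

View pics/s2.png

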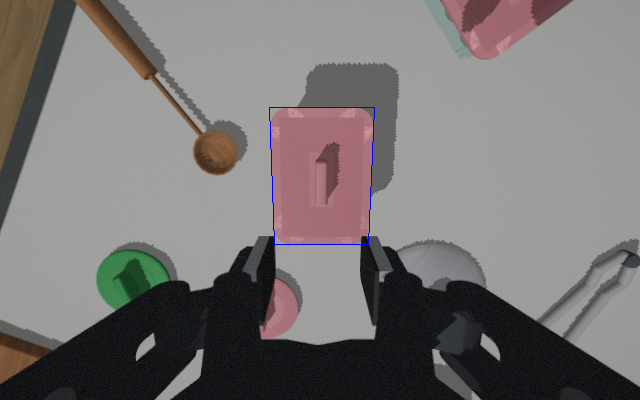

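Request:
pendant(offsets=[0.045, -0.05, -0.02, 0.01, 0, 0, 0, 0.045, -0.1, -0.04, 0.02, 0, 0, 0, 0.045, -0.15, -0.06, 0.03, 0, 0, 0, 0.045, -0.18, -0.0753, 0.053, 0, 0, 0, 0.045, -0.18, -0.0753, 0.07, 0, 0, 0, 0.045, -0.18, -0.0753, 0.083, 0, 0, 0, 0.045, -0.18, -0.0753, 0.083, 0, 0, 0])

```text
t: 15.95
tool_pos: [0.6167, 0.2056, 0.1657]
eef_rot: [179.8, -0.0, -60.7]
wrist_force: [-0.9, -0.0, -0.1]
finger_gap: 0.0448
grip_force: 0.0
```

```bash
python3 w.py lid_round_small w6; python3 -c "
import cv2;i=cv2.imread('pics/w6.png')[100:260,210:430];cv2.imwrite('pics/w6c.png',cv2.resize(i,(770,560),interpolation=cv2.INTER_CUBIC))"
```

```text
[0.61674737 0.20559186 0.16573342] [ 1.79789518e+02 -6.21297625e-03 -6.06874871e+01] 15.95
lid_round_small [np.float64(0.6177), np.float64(0.2091), 0, np.float64(0.027)] touches edge False
```

View pics/w6c.png

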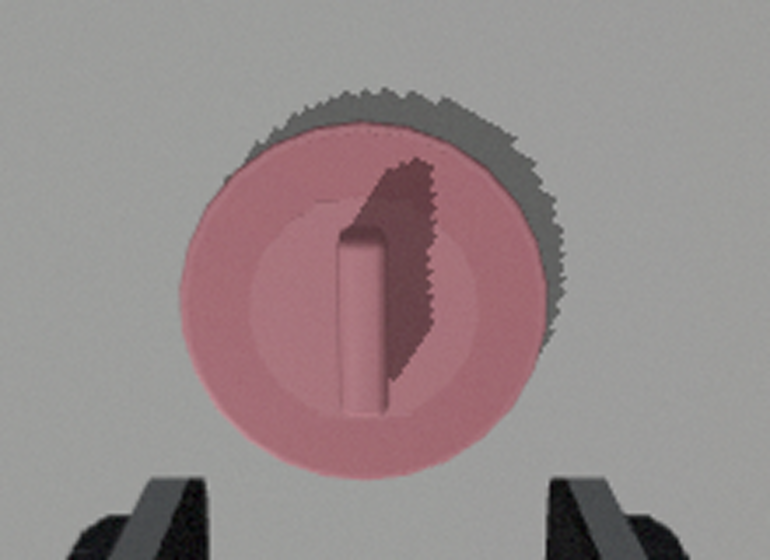

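The crop shows the pink (not green) small round lid. Its bar runs upright from (362,235) to (364,410), so it is along the tool's x axis to within 1°.

```bash
python3 d.py .618 .2078 .031 -60.7
```

```text
t 16.0 delta [-0.0015 -0.0016  0.1361] [ 0.06 -0.02  0.02] dist 0.136
```

Request:
pendant(offsets=[0.045, -0.001, -0.001, 0.06, 0, 0, 0, 0.045, -0.001, -0.001, 0.11, 0, 0, 0, 0.045, -0.001, -0.001, 0.128, 0, 0, 0, 0.045, -0.001, -0.001, 0.136, 0, 0, 0, 0.045, -0.001, -0.001, 0.136, 0, 0, 0, 0.0, -0.001, -0.001, 0.136, 0, 0, 0, 0.0, -0.001, -0.001, 0.136, 0, 0, 0, 0.0, -0.001, -0.001, 0.136, 0, 0, 0, 0.0, -0.001, -0.001, 0.136, 0, 0, 0], grip_force=40)

```text
t: 17.12
tool_pos: [0.6187, 0.2091, 0.0332]
eef_rot: [-179.8, -0.0, -60.6]
wrist_force: [-0.7, 0.7, 6.2]
finger_gap: 0.0108
grip_force: 41.4
```

Request:
pendant(offsets=[0.0, 0, 0, -0.05, 0, 0, 0, 0.0, 0, 0, -0.1, 0, 0, 0, 0.0, 0, 0, -0.16, 0, 0, 0, 0.0, 0, 0, -0.2, 0, 0, 0])

```text
t: 17.62
tool_pos: [0.618, 0.2087, 0.2347]
eef_rot: [-179.8, -0.0, -60.6]
wrist_force: [1.2, 0.2, -0.1]
finger_gap: 0.0108
grip_force: 40.5
```

```bash
python3 d.py .453 -.343 .30 -60.6
```

```text
t 17.62 delta [ 0.3996  0.4144 -0.0666] [-0.19 -0.    0.01] dist 0.58
```

Request:
pendant(offsets=[0.0, 0.034, 0.035, -0.006, 0, 0, 0, 0.0, 0.07, 0.072, -0.012, 0, 0, 0, 0.0, 0.107, 0.11, -0.018, 0, 0, 0, 0.0, 0.144, 0.148, -0.024, 0, 0, 0, 0.0, 0.181, 0.186, -0.03, 0, 0, 0, 0.0, 0.218, 0.224, -0.036, 0, 0, 0, 0.0, 0.255, 0.263, -0.042, 0, 0, 0, 0.0, 0.292, 0.302, -0.048, 0, 0, 0, 0.0, 0.329, 0.341, -0.054, 0, 0, 0, 0.0, 0.366, 0.38, -0.06, 0, 0, 0, 0.0, 0.3996, 0.4144, -0.066, 0, 0, 0, 0.0, 0.3996, 0.4144, -0.066, 0, 0, 0, 0.0, 0.3996, 0.4144, -0.066, 0, 0, 0])

```text
t: 19.25
tool_pos: [0.4525, -0.3428, 0.297]
eef_rot: [180.0, 0.1, -60.6]
wrist_force: [0.0, 0.4, 0.3]
finger_gap: 0.0112
grip_force: 40.6
```

```bash
python3 w2.py lid_round_small box_round_small w7 .0325
```

```text
tcp [ 0.4525 -0.3428  0.297 ] [ 1.7999e+02  7.0000e-02 -6.0640e+01] t 19.25
lid in hand [np.float64(0.4517), np.float64(-0.3422), 0, np.float64(0.392)] offset tool x,y mm [-0.9  0.4] yaw-tool 60.6368886784644
box_round_small [np.float64(0.5012), np.float64(-0.4267), 0, np.float64(0.022)] edge False
```

View pics/w7_o.png

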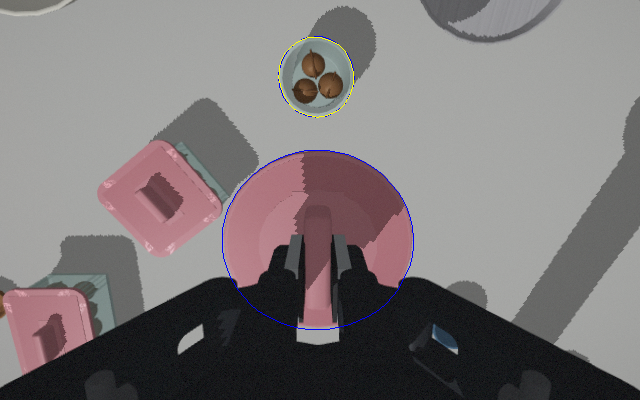

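The held small lid is centred at (318,240). box_round_small is at (316,77) with a close fit. I'll cross-check it with a rim-only fit, in case the glass tapers.

```bash
cat > rim.py <<'E'
import sys, h
from h import *
B=sys.argv[1]
def rimhull(c,name,p,z0=0.):
    xy=SH[name]+np.array(p[:2]); return proj(c,np.c_[xy,np.full(len(xy),.055)]).astype(np.float32).reshape(-1,1,2)
for cn in ("wrist","top"):
    s=manip.state(); c=cam(cn,s); im=manip.camera(cn); m=region(cn,c,B,NOM[B],im)
    if m is None: print(cn,"none"); continue
    a=fit(c,B,m,NOM[B]); old=h.hull; h.hull=rimhull; b=fit(c,B,m,NOM[B]); h.hull=old; print(cn,"prism",a,"rim",b)
E
python3 rim.py box_round_small; python3 d.py .5015 -.4275 .13 -60.6
```

```text
wrist prism [np.float64(0.5012), np.float64(-0.4274), 0, np.float64(0.024)] rim [np.float64(0.5012), np.float64(-0.4274), 0, np.float64(0.024)]
top none
t 19.55 delta [ 0.0981 -0.      0.1675] [-0.    0.01  0.09] dist 0.194
```

Request:
pendant(offsets=[0.0, 0.05, 0, 0.03, 0, 0, 0, 0.0, 0.09, 0, 0.07, 0, 0, 0, 0.0, 0.098, 0, 0.12, 0, 0, 0, 0.0, 0.098, 0, 0.16, 0, 0, 0, 0.0, 0.098, 0, 0.1675, 0, 0, 0, 0.0, 0.098, 0, 0.1675, 0, 0, 0])

```text
t: 20.3
tool_pos: [0.5017, -0.4285, 0.1309]
eef_rot: [-180.0, -0.1, -60.5]
wrist_force: [0.3, -0.1, -0.4]
finger_gap: 0.0106
grip_force: 40.5
```

```bash
python3 d.py .5012 -.4275 .0825 -60.6
```

```text
t 20.3 delta [-0.0012 -0.      0.0484] [-0.   -0.07  0.07] dist 0.048
```

Request:
pendant(offsets=[0.0, -0.001, 0, 0.02, 0, 0, 0, 0.0, -0.001, 0, 0.035, 0, 0, 0, 0.0, -0.001, 0, 0.042, 0, 0, 0, 0.0, -0.001, 0, 0.046, 0, 0, 0, 0.0, -0.001, 0, 0.048, 0, 0, 0, 0.0, -0.001, 0, 0.05, 0, 0, 0, 0.0, -0.001, 0, 0.05, 0, 0, 0])

```text
t: 21.18
tool_pos: [0.5008, -0.4278, 0.0834]
eef_rot: [-180.0, -0.1, -60.5]
wrist_force: [-3.5, 3.4, 11.1]
finger_gap: 0.011
grip_force: 42.1
```

```bash
python3 d.py .5012 -.4275 .0825 -60.6
```

```text
t 21.18 delta [-0.     -0.0005  0.0009] [-0.01 -0.1   0.06] dist 0.001
```

Request:
pendant(offsets=[0.03, 0, 0, 0, 0, 0, 0, 0.04, 0, 0, 0, 0, 0, 0, 0.04, 0, 0, -0.02, 0, 0, 0, 0.04, 0, 0, -0.06, 0, 0, 0, 0.04, 0, 0, -0.12, 0, 0, 0, 0.04, 0, 0, -0.17, 0, 0, 0, 0.04, 0, 0, -0.17, 0, 0, 0])

```text
t: 22.05
tool_pos: [0.5024, -0.429, 0.2557]
eef_rot: [-179.7, -0.6, -60.6]
wrist_force: [-0.0, -0.6, 0.1]
finger_gap: 0.0402
grip_force: 0.0
```

```bash
python3 w3.py lid_round_small .5012 -.4275 s3;  python3 d.py .491 .4085 .19 -140
```

```text
lid_round_small [np.float64(0.5001), np.float64(-0.4273), 0, np.float64(0.03)] tcp [ 0.5024 -0.429   0.2557] 22.05
t 22.1 delta [-0.734  -0.4015  0.0605] [-0.29 -0.08 79.4 ] dist 0.839
```

View pics/s3.png

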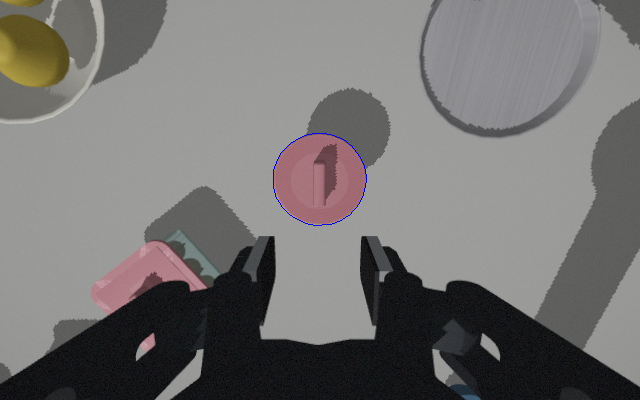

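The small lid is seated at (319,179), about 1 mm off centre. The large round lid is next.

Request:
pendant(offsets=[0.045, -0.052, -0.028, 0, 0, 0, 6, 0.045, -0.104, -0.057, 0, 0, 0, 12, 0.045, -0.156, -0.086, 0, 0, 0, 18, 0.045, -0.208, -0.115, 0, 0, 0, 24, 0.045, -0.26, -0.143, 0, 0, 0, 30, 0.045, -0.312, -0.171, 0, 0, 0, 36, 0.045, -0.364, -0.2, 0, 0, 0, 42, 0.045, -0.416, -0.228, 0.01, 0, 0, 48, 0.045, -0.468, -0.257, 0.02, 0, 0, 54, 0.045, -0.52, -0.285, 0.03, 0, 0, 60, 0.045, -0.572, -0.313, 0.04, 0, 0, 66, 0.045, -0.624, -0.342, 0.05, 0, 0, 72, 0.045, -0.676, -0.37, 0.06, 0, 0, 79.4, 0.045, -0.734, -0.4015, 0.0605, 0, 0, 79.4, 0.045, -0.734, -0.4015, 0.0605, 0, 0, 79.4, 0.045, -0.734, -0.4015, 0.0605, 0, 0, 79.4, 0.045, -0.734, -0.4015, 0.0605, 0, 0, 79.4])

```text
t: 24.22
tool_pos: [0.4898, 0.4076, 0.1889]
eef_rot: [-180.0, -0.1, -140.1]
wrist_force: [-0.2, 0.4, -0.0]
finger_gap: 0.045
grip_force: 0.0
```

```bash
python3 w.py lid_round_large w8; python3 -c "
import cv2;i=cv2.imread('pics/w8_o.png')[80:280,180:460];cv2.imwrite('pics/w8c.png',cv2.resize(i,(784,560),interpolation=cv2.INTER_CUBIC))"
```

```text
[0.48980104 0.40755813 0.18890766] [-1.79984117e+02 -9.75769850e-02 -1.40070494e+02] 24.225
lid_round_large [np.float64(0.4908), np.float64(0.4113), 0, np.float64(0.02)] touches edge False
```

View pics/w8c.png

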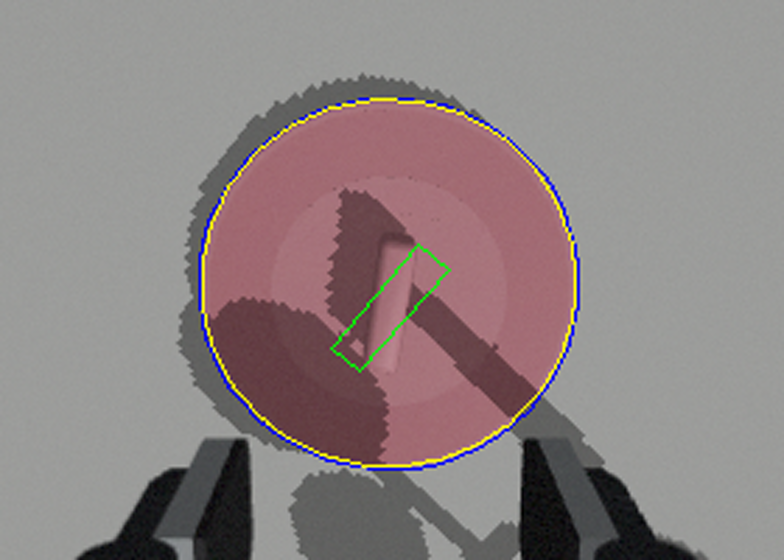

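The bar in the crop runs from (381,370) to (397,238), leaning 7° to the right. The reference drawn at yaw 0 leans 41° to the right, so the bar's yaw is −147°.

```bash
python3 d.py .4909 .4103 .0315 -147
```

```text
t 24.27 delta [-0.0026  0.0016  0.1579] [-0.01 -0.04  6.92] dist 0.158
```

Request:
pendant(offsets=[0.045, -0.0025, 0.0015, 0.06, 0, 0, 6.9, 0.045, -0.0025, 0.0015, 0.11, 0, 0, 6.9, 0.045, -0.0025, 0.0015, 0.145, 0, 0, 6.9, 0.045, -0.0025, 0.0015, 0.1575, 0, 0, 6.9, 0.045, -0.0025, 0.0015, 0.1575, 0, 0, 6.9, 0.0, -0.0025, 0.0015, 0.1575, 0, 0, 6.9, 0.0, -0.0025, 0.0015, 0.1575, 0, 0, 6.9, 0.0, -0.0025, 0.0015, 0.1575, 0, 0, 6.9, 0.0, -0.0025, 0.0015, 0.1575, 0, 0, 6.9], grip_force=40)

```text
t: 25.4
tool_pos: [0.4917, 0.4128, 0.0341]
eef_rot: [180.0, 0.2, -146.9]
wrist_force: [-0.8, 0.0, 7.0]
finger_gap: 0.0107
grip_force: 41.0
```

Request:
pendant(offsets=[0.0, 0, 0, -0.05, 0, 0, 0, 0.0, 0, 0, -0.1, 0, 0, 0, 0.0, 0.02, 0, -0.16, 0, 0, 0, 0.0, 0.04, 0, -0.22, 0, 0, 0, 0.0, 0.06, 0, -0.27, 0, 0, 0, 0.0, 0.072, 0.036, -0.316, 0, 0, 0, 0.0, 0.072, 0.036, -0.316, 0, 0, 0, 0.0, 0.072, 0.036, -0.316, 0, 0, 0])

```text
t: 26.4
tool_pos: [0.4102, 0.4023, 0.3473]
eef_rot: [180.0, -0.1, -146.9]
wrist_force: [0.6, 0.4, -1.7]
finger_gap: 0.011
grip_force: 40.1
```

```bash
python3 w2.py lid_round_large box_round_large w9 .033; python3 rim.py box_round_large; python3 d.py .348 .2756 .13 -147
```

```text
tcp [0.4102 0.4023 0.3473] [ 1.7998e+02 -9.0000e-02 -1.4688e+02] t 26.4
lid in hand [np.float64(0.4083), np.float64(0.4028), 0, np.float64(0.399)] offset tool x,y mm [1.3 1.4] yaw-tool -33.12392583906117
box none
wrist prism [np.float64(0.348), np.float64(0.2764), 0, np.float64(0.032)] rim [np.float64(0.3481), np.float64(0.2768), 0, np.float64(0.014)]
top prism [np.float64(0.3478), np.float64(0.2778), 0, np.float64(0.07)] rim [np.float64(0.3484), np.float64(0.2737), 0, np.float64(0.049)]
t 26.7 delta [ 0.1215 -0.0715  0.2172] [-0.06 -0.12  0.06] dist 0.259
```

View pics/w9_o.png

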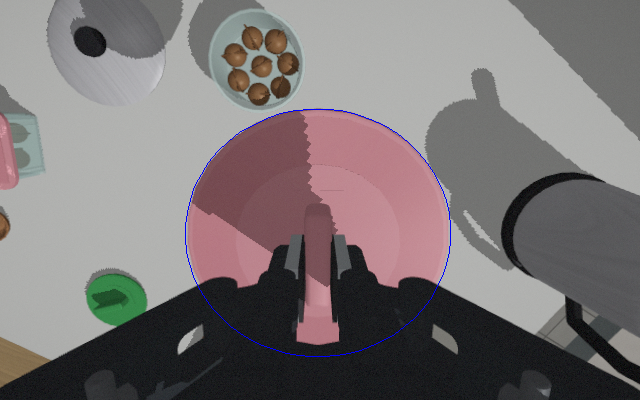

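The box is visible at (256,60), clear of the held lid, and the rim fit is good. The held lid is centred on the tool.

Request:
pendant(offsets=[0.0, 0.04, -0.024, 0.03, 0, 0, 0, 0.0, 0.08, -0.048, 0.07, 0, 0, 0, 0.0, 0.121, -0.071, 0.1, 0, 0, 0, 0.0, 0.121, -0.071, 0.15, 0, 0, 0, 0.0, 0.121, -0.071, 0.2, 0, 0, 0, 0.0, 0.121, -0.071, 0.217, 0, 0, 0, 0.0, 0.121, -0.071, 0.217, 0, 0, 0])

```text
t: 27.58
tool_pos: [0.348, 0.2761, 0.1297]
eef_rot: [-179.9, -0.2, -146.9]
wrist_force: [-0.5, -0.2, -0.1]
finger_gap: 0.0107
grip_force: 40.1
```

```bash
python3 d.py .348 .2762 .083 -147
```

```text
t 27.57 delta [-0.0002  0.0002  0.0467] [-0.11 -0.21  0.08] dist 0.047
```

Request:
pendant(offsets=[0.0, 0, 0, 0.02, 0, 0, 0, 0.0, 0, 0, 0.034, 0, 0, 0, 0.0, 0, 0, 0.04, 0, 0, 0, 0.0, 0, 0, 0.044, 0, 0, 0, 0.0, 0, 0, 0.046, 0, 0, 0, 0.0, 0, 0, 0.047, 0, 0, 0, 0.0, 0, 0, 0.047, 0, 0, 0])

```text
t: 28.45
tool_pos: [0.3485, 0.2773, 0.0843]
eef_rot: [180.0, 0.0, -146.9]
wrist_force: [-0.2, 0.7, -0.6]
finger_gap: 0.011
grip_force: 40.2
```

```bash
python3 d.py .348 .2762 .083 -147
```

```text
t 28.45 delta [ 0.001  -0.0007  0.0013] [0.02 0.05 0.11] dist 0.002
```

Request:
pendant(offsets=[0.0, 0, 0, 0.001, 0, 0, 0, 0.0, 0, 0, 0.002, 0, 0, 0, 0.0, 0, 0, 0.002, 0, 0, 0])

```text
t: 28.82
tool_pos: [0.3485, 0.2773, 0.0841]
eef_rot: [-180.0, 0.1, -146.8]
wrist_force: [-5.9, -2.3, 17.2]
finger_gap: 0.0109
grip_force: 42.5
```

Request:
pendant(offsets=[0.0, 0, 0, -0.001, 0, 0, 0, 0.0, 0, 0, -0.001, 0, 0, 0, 0.03, 0, 0, -0.001, 0, 0, 0, 0.04, 0, 0, -0.001, 0, 0, 0, 0.04, 0, 0, -0.02, 0, 0, 0, 0.04, 0, 0, -0.06, 0, 0, 0, 0.04, 0, 0, -0.12, 0, 0, 0, 0.04, 0, 0, -0.17, 0, 0, 0, 0.04, 0, 0, -0.17, 0, 0, 0])

```text
t: 29.95
tool_pos: [0.3497, 0.2789, 0.256]
eef_rot: [179.8, 0.5, -146.9]
wrist_force: [-1.2, 0.7, -0.6]
finger_gap: 0.0402
grip_force: 0.0
```

```bash
python3 w3.py lid_round_large .348 .2762 s4
cat > fin.py <<'E'
from h import *
B={'square':(.5915,-.2224),'oblong':(.639,.0135),'round_small':(.501,-.4272),'round_large':(.348,.2764)}
for cn in("top","side"):
    im=manip.camera(cn);c=cam(cn)
    cv2.imwrite(f"pics/{cn}9.png",im)
    for k,b in B.items():
        n="lid_"+k; print(cn,n,fit(c,n,region(cn,c,n,b,im),b,.05),b)
t=cv2.imread("pics/top9.png")[110:330,130:550]; s=cv2.imread("pics/side9.png")[80:380,180:480]
cv2.imwrite("pics/f.png",np.vstack([cv2.resize(t,(560,293)),cv2.resize(s,(300,300)) .__class__ and cv2.copyMakeBorder(cv2.resize(s,(300,300)),0,0,0,260,0)]))
E
python3 fin.py
```

```text
lid_round_large [np.float64(0.3464), np.float64(0.2775), 0, np.float64(0.021)] tcp [0.3497 0.2789 0.256 ] 29.95
top lid_square [np.float64(0.5917), np.float64(-0.2229), np.float64(66.5), np.float64(0.046)] (0.5915, -0.2224)
top lid_oblong [np.float64(0.6396), np.float64(0.0127), np.float64(119.8), np.float64(0.041)] (0.639, 0.0135)
top lid_round_small [np.float64(0.5006), np.float64(-0.4296), 0, np.float64(0.053)] (0.501, -0.4272)
top lid_round_large [np.float64(0.3468), np.float64(0.2761), 0, np.float64(0.185)] (0.348, 0.2764)
side lid_square [np.float64(0.6403), np.float64(-0.2308), np.float64(80.6), np.float64(3.874)] (0.5915, -0.2224)
side lid_oblong [np.float64(0.6409), np.float64(0.0128), np.float64(120.5), np.float64(0.047)] (0.639, 0.0135)
side lid_round_small [np.float64(1.179), np.float64(-1.6512), 0, np.float64(1.0)] (0.501, -0.4272)
side lid_round_large [np.float64(0.3471), np.float64(0.2758), 0, np.float64(0.028)] (0.348, 0.2764)
```

View pics/f.png

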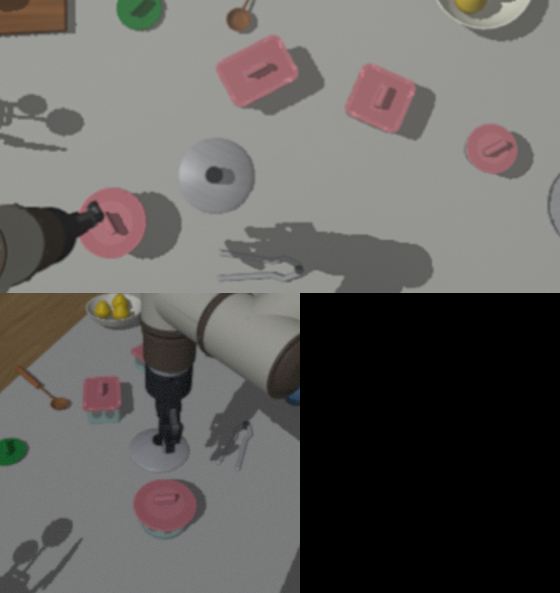

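View pics/s4.png

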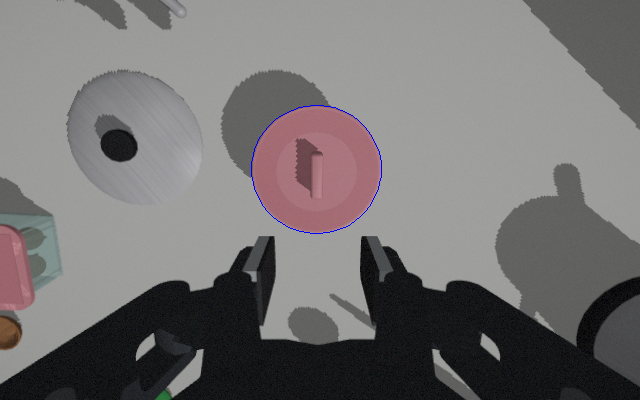

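All four lids lie flat and centred within about 2 mm: oblong (257,71), square (381,98), small round (492,148) and large round (112,222) in the top half of the picture. The pan lid is where it was at (216,175), and the gripper is clear.

```bash
python3 -c "from cell import manip;print(manip.finish_job())"
```

```text
the job is handed in; nothing more can be done
None
```

The job is handed in at about 30 s of the 99 s allowed: each of the four containers has its own pink lid, flat and centred to within about 2–3 mm by my last camera fits, and the pan lid was left alone.

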